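# Rap the jammed scrubber out of the tumbler

## Task

The hard scrubber has jammed in the closed end of the pink tumbler that stands upturned on the sloping drainer. Keeping the tumbler mouth-down, rap its mouth squarely and briskly on a clear part of the bamboo board until the scrubber drops out onto the board; then stand the tumbler back mouth-down and flat in its own place on the drainer, and lay the scrubber flat in the white dish. Leave everything else where it is.

Things in the scene. Friction and masses are not known exactly. Their poses are not given: they have to be found in the camera images.
- pink_cup: Pale pink translucent plastic tumbler, tapered, 60 g, standing mouth-down on the drainer, scrubber jammed inside. Origin: centre of the mouth; z runs from the mouth to the closed end (up when upturned and square). 84 mm long; outside diameter 70 mm at the mouth, 56 mm at the closed end, straight sides (60 mm across 60 mm from the mouth), wall 3 mm. On the drainer its z leans 24 degrees like the plate's normal.
- cup_lugs (a point): Point on the pink tumbler's axis, 66 mm from the mouth, amid six small moulded lugs inside that catch the scrubber. They bear careful carrying and slow pressing. Each brisk rap of the mouth on the board shifts them a little for good: landing at 0.04 m/s does nothing, at 0.1 m/s it takes about three raps, at 0.2 m/s one or two; then the scrubber drops inside the mouth onto the board.
- scrubber: Hard teal silicone scrubber, 45 g, 26 mm high, waisted: base disc 52 mm in diameter and 8 mm thick, waist 36 mm, bristled disc 48 mm in diameter and 6 mm thick. Origin: centre of the base's flat face; z towards the bristles. Jammed, it lies on the tumbler's axis, bristles to the closed end, origin 48 mm from the mouth. Freed, it stays standing base down on the board as the tumbler is lifted off.
- drainer: Fixed white draining stand, 210 mm wide (its y), 135 mm deep (x); its ribbed plate slopes at 24 degrees, low at -x, 72 mm high at +x, 118 mm long up the slope, with a lip 9 mm proud along the low edge. Origin: centre of its underside, on the counter. Two places, at y = +46 and -46 mm: the pink tumbler in one, a like blue one in the other (varies), rims within 2 mm of the lip.
- drainer_face (a point): Point on the top face of the drainer's plate midway between the two places, 37 mm up the slope from the lip (21 mm to the -x side of the drainer's origin, 39 mm above it). x points up the slope, y along the drainer, z is the plate's normal, 24 degrees from vertical, leaning to the drainer's -x. A tumbler in its place has its origin at (0, +46 or -46 mm, 0) here.
- board: Fixed bamboo duckboard, 160 mm (x) by 240 mm (y), 18 mm thick, hard. Origin: centre of its underside, on the counter. Clear except for the tweezers.
- tweezers: Steel tweezers lying on the board, 100 mm long (its x), up to 20 mm wide, 6 mm high; origin at the centre of the underside. To be left alone.
- dish: Fixed white ceramic dish, 105 mm (x) by 125 mm (y), 22 mm high, walls 6 mm, empty; origin at the centre of its underside, inner floor 6 mm above that.
- blue_cup: Blue opaque tumbler of the same shape and origin as the pink one, in the other place of the drainer. To be left alone.
- pump_bottle: Amber glass bottle with a black closed pump head, 68 mm in diameter, 168 mm high, nozzle reaching 36 mm from its axis; origin at the centre of its underside. To be left alone.
- cotton_jar: White jar with a wooden lid, 72 mm in diameter, 100 mm high; origin at the centre of its underside. To be left alone.
- cream_tub: White tub with a green lid, 70 mm in diameter, 42 mm high; origin at the centre of its underside. To be left alone.
- toothbrush: Bamboo toothbrush lying flat, 188 mm long (x), 17 mm high at the bristles; origin under its middle. To be left alone.
- comb: Black comb lying flat, 160 mm long (x), 32 mm wide, 5 mm high; origin under its middle. To be left alone.
Not all that is in view belongs to the job. Of the things shaped like the drainer, the white one is meant. What is shaped like the pink_cup but purple is not meant.

How it is judged:
On the way, in this order (a step that is already met when the one before it is completed fails the run):
1. the tumbler is held upturned over the board, square to within 11 degrees, with the scrubber still jammed in it (z of scrubber in the frame of pink_cup above 0.036 m and angle between pink_cup's own z axis and vertical below 0.2 rad and z of pink_cup in the frame of board above 0.024 m and x of pink_cup in the frame of board between -0.08 and 0.08 m and y of pink_cup in the frame of board between -0.12 and 0.12 m), for 0.05 s.
2. its mouth is rapped squarely on the board (more than 6 N, within 11 degrees) with the scrubber not yet dropped out (z of scrubber in the frame of pink_cup above 0.012 m and contact force between pink_cup and board above 6 N and angle between pink_cup's own z axis and vertical below 0.2 rad).
3. the scrubber has dropped out onto the board, with the tumbler's mouth less than 100 mm above the board (z of scrubber in the frame of pink_cup below 0.008 m and z of scrubber in the frame of board below 0.03 m and x of scrubber in the frame of board between -0.08 and 0.08 m and y of scrubber in the frame of board between -0.12 and 0.12 m and z of pink_cup in the frame of board below 0.118 m).
At the end, for the whole second after the job is handed in: The pink tumbler stands mouth-down and flat (within 6 degrees and 6 mm) on the sloping plate in the place beside the blue one (within 20 mm sideways, up to 25 mm up the slope); the scrubber lies flat (within 9 degrees, either way up) on the floor of the white dish; both at rest (x of pink_cup in the frame of drainer_face between -0.012 and 0.025 m and z of pink_cup in the frame of drainer_face between -0.006 and 0.006 m and (y of pink_cup in the frame of drainer_face between 0.024 and 0.066 m or y of pink_cup in the frame of drainer_face between -0.066 and -0.024 m) and angle between the z axis of pink_cup and the z axis of drainer_face, either way round below 0.1 rad and angle between pink_cup's own z axis and vertical below 0.8 rad and linear speed of each of pink_cup, scrubber below 0.02 m/s and x of scrubber in the frame of dish between -0.035 and 0.035 m and y of scrubber in the frame of dish between -0.045 and 0.045 m and ((z of scrubber in the frame of dish below 0.01 m and angle between scrubber's own z axis and vertical below 0.15 rad) or (z of scrubber in the frame of dish between 0.026 and 0.036 m and angle between scrubber's own z axis and vertical above 2.99 rad))); the robot touches nothing.
It fails at once if the blue tumbler is shifted by more than 20 mm (distance of blue_cup from where it was at the start of the episode above 0.02 m).
It fails at once if the tweezers are shifted by more than 30 mm (distance of tweezers from where it was at the start of the episode above 0.03 m).
It fails at once if the pump bottle, jar, tub, toothbrush or comb is shifted by more than 30 mm (distance of any of pump_bottle, cotton_jar, cream_tub, toothbrush, comb from where it was at the start of the episode above 0.03 m).
It also fails if it takes over 70 s, if anything falls off the work surface, if the arm or the gripper's body presses on something with over 40 N, if the wrist force passes 120 N, or if a joint passes its speed limit or range.

## Robot

A 7-joint arm with a two-finger parallel gripper is mounted at the origin on the work surface. World frame = base frame: x ahead of the robot, y to its left, z up, the work surface at z = 0. Lengths are in m, angles in rad, forces in N, time in s.
With the tool pointing down it reaches from about 0.35 to 0.9 m from the base axis. Payload 7.2 kg.
Tool frame: the origin (TCP) lies midway between the tips of the shut fingers; the grasp point (between the pads) lies 19 mm behind it (ctrl.tcp_to_grasp is the distance from the TCP to the grasp point, in m); z points along the fingers, y is the direction in which the jaws open and shut (so a half turn about z gives the same grasp; the last joint's range is limited). The gripper opens to 85 mm and grips with 20 to 120 N. Pads are 22 mm wide; open, the fingers measure 114 mm over their backs; the gripper's body (76 mm by 85 mm) begins 54 mm behind the grasp point. The pads swing forward as they close: fully open they stand 13 mm farther back than shut.
Start: joints at [1.242, 0.411, -0.013, 1.596, 0.006, 1.134, -0.082], TCP at [0.161, -0.604, 0.231] pointing down, gripper open.
Joint ranges: [-2.95, 2.95], [-0.29, 1.99], [-1.47, 1.44], [0.14, 2.54], [-1.03, 4.17], [0.13, 1.85], [-2.86, 2.86]. Speed limits (rad/s): [2.39, 2.39, 3.01, 3.01, 3.14, 3.14, 3.14].

## Interface

Orientations are given as a rotation vector (axis times angle).
In Python, from workcell import ctrl gives the robot as it stands.
- The arm moves only by the tool play_rows, never from a script. Its argument "commands" is a list of rows, each a list of 3 entries, a list of its own where there are three numbers: the shift along the world's x, y, z in mm, then the turn, a rotation vector about the world's x, y, z in rad, then the finger opening in mm, from 0 to 85.4. A call has 1 to 8 rows; each row shifts and turns the commanded pose from where the row before left it; what a row does not reach is not made up. A row lasts 1/12 s, in which the tool goes at most 41.7 mm and 7.16 degrees, less where a joint would pass 70% of its speed; a pose out of reach is approached as far as the arm can. A call with a gripper value outside its range is refused whole. The fingers move at their own pace and stop on an object; "force" is the grip in N (left out, the last holds). Time passes only in rows, so rows that do not move let the fingers close. It gives the time, the measured TCP pose, the force and the opening at its end, in the units of the state.
- ctrl.read_state(): the state, without advancing time (a new reading comes with each control period).
- ctrl.capture(name): name is "side" or "top" or "wrist"; returns the picture (420x560x3 uint8, blue, green, red); there is no depth.
- ctrl.calibration(name): a dict with "fx", "fy", "cx", "cy" (pixels), "xyz" and "rotation" of the camera in the world; the wrist camera has in their place "T_tool_cam" (4x4, takes a point from camera to tool coordinates, whose origin is the TCP and whose axes are the flange's). Camera axes: x right, y up, looking along -z (the intrinsics and any distortion apply to the point x, -y, -z); pixel columns grow to the right and rows downward; lengths in m; the calibration is good to about 2 mm. A picture is of the moment at which its call begins: read the wrist's pose just before it. calibration takes no time and is no camera call.
- ctrl.close_job(): hands the job in, once; it reports no verdict.
The state is a dict: "time_s": time; "qpos": joint angles; "qd": joint speeds; "effort": joint torques, N m; "position": TCP position; "ee_rot": TCP orientation; "force": force on the tool from outside, world axes, zero at the start; "wrist_torque": the same for the moment, N m; "grip_width": finger opening in m.
Only numpy, scipy, OpenCV 4.12 (cv2) and the standard library are available. Lean on these libraries where they do the work, as an engineer would, in place of code of your own. Each camera call takes 0.05 s, during which the arm holds its last target. There are 200 camera calls.

## Working session

There is one attempt and no reset: what is moved stays moved. The work goes in short steps, Python scripts to look and compute and a tool call to move; the robot and the scene stay as the last step left them, time stands still between calls to the robot, and variables do not carry over. Pictures are saved under pics/ and viewed, on a budget of 10 in all, crops included, one or two more only if the job needs it, and the job is handed in when it is done.

Besides the shell and the picture viewer there is one more tool, called after ">>>" by a JSON object that holds its "method" and its "body". play_rows: Moves the arm, as the interface text tells. Its arguments: {"type":"object","properties":{"commands":{"type":"array"},"force":{"type":"number"}},"required":["commands"]}

```bash
mkdir -p pics; ls; python3 - <<'E'
from workcell import ctrl
import cv2, numpy as np
for n in ("side","top"):
    im=ctrl.capture(n); cv2.imwrite(f"pics/{n}0.png",im); c=ctrl.calibration(n); print(n,c)
print(ctrl.calibration("wrist")); s=ctrl.read_state(); print(s, ctrl.tcp_to_grasp)
a=cv2.imread("pics/side0.png");b=cv2.imread("pics/top0.png")
E
```

```text
pics
side {'fx': 462.26983885436397, 'fy': 462.26983885436397, 'cx': 282.31266089923946, 'cy': 205.8077736015555, 'xyz': array([0.12100485, 0.80796291, 1.0960519 ]), 'rotation': array([ 0.22701945, -0.93990137, -2.5696107 ])}
top {'fx': 416.1054649827636, 'fy': 416.1054649827636, 'cx': 280.4206433719096, 'cy': 207.40088845794895, 'xyz': array([0.41474622, 0.0688711 , 1.30517114]), 'rotation': array([ 0.02813932, -0.04580082, -1.58355259])}
{'fx': 296.55767668981264, 'fy': 296.55767668981264, 'cx': 271.06627506714125, 'cy': 205.41236368073564, 'T_tool_cam': array([[ 8.06598377e-04,  9.66190361e-01,  2.57828499e-01,
         6.57384312e-02],
       [ 9.99999602e-01, -6.81181885e-04, -5.75757470e-04,
        -8.16166604e-04],
       [-3.80663214e-04,  2.57828861e-01, -9.66190526e-01,
        -1.42558946e-01],
       [ 0.00000000e+00,  0.00000000e+00,  0.00000000e+00,
         1.00000000e+00]])}
{'time_s': 0.1, 'qpos': array([ 1.24176294,  0.41184967, -0.0127085 ,  1.59699428,  0.00564892,
        1.13428076, -0.08222336]), 'qd': array([-0.00139628, -0.00373914, -0.00023496, -0.00256183, -0.0007786 ,
        0.00012064,  0.00042691]), 'effort': array([ 3.20254949e-03, -6.01828051e+01,  6.84770029e-01, -3.00092125e+01,
        1.41102861e-02,  6.38222904e-03,  9.36875153e-06]), 'position': array([ 0.16100586, -0.60343137,  0.23050476]), 'ee_rot': array([-3.11346547e+00, -4.08395054e-01,  5.39553153e-04]), 'force': array([0.24183055, 1.14932878, 0.38183435]), 'wrist_torque': array([0.01202456, 0.02456601, 0.02361119]), 'grip_width': 0.08522892242550166} 0.0187
```

View pics/top0.png

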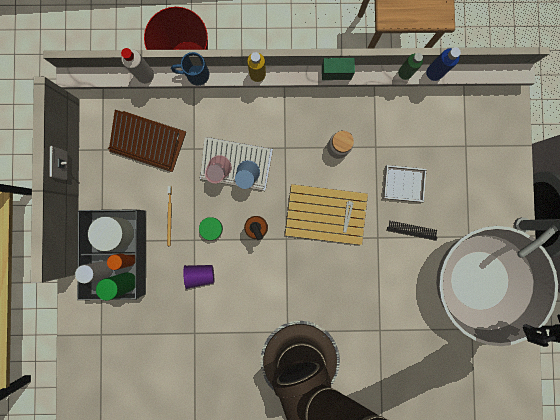

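View pics/side0.png

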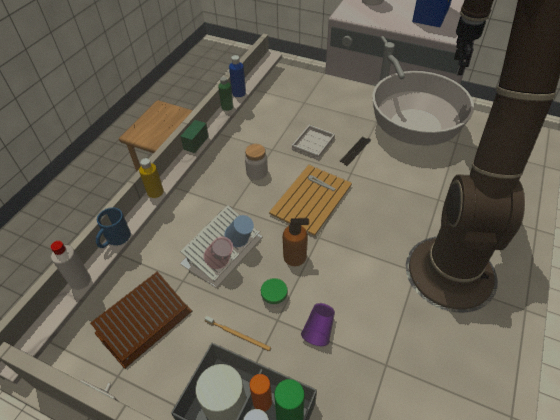

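The top view shows three tumbler-like things: pink (217,168) on the white drainer, blue (245,175), and a purple one lying at (199,275). Of the two drainers, the white one at (236,163) is meant, not the brown one at (147,140). I choose pink on white. The board is at (326,214) with the tweezers at (348,216), and the dish is at (405,184).

```bash
cat > h.py <<'E'
import numpy as np, cv2
from scipy.spatial.transform import Rotation as R
from workcell import ctrl
def cam(n, s=None):
    c=ctrl.calibration(n)
    if n=="wrist":
        s=s or ctrl.read_state(); T=np.eye(4); T[:3,:3]=R.from_rotvec(s["ee_rot"]).as_matrix(); T[:3,3]=s["position"]
        M=T@c["T_tool_cam"]
    else:
        M=np.eye(4); M[:3,:3]=R.from_rotvec(c["rotation"]).as_matrix(); M[:3,3]=c["xyz"]
    return c,M
def ray(cm,uv):
    c,M=cm; u,v=uv
    d=M[:3,:3]@np.array([(u-c["cx"])/c["fx"],-(v-c["cy"])/c["fy"],-1.]); return M[:3,3],d/np.linalg.norm(d)
def onz(cm,uv,z):
    o,d=ray(cm,uv); return o+d*(z-o[2])/d[2]
def tri(r1,r2):
    A=np.stack([r1[1],-r2[1]],1); t=np.linalg.lstsq(A,r2[0]-r1[0],rcond=None)[0]
    a=r1[0]+t[0]*r1[1]; b=r2[0]+t[1]*r2[1]; return (a+b)/2, np.linalg.norm(a-b)
def proj(cm,p):
    c,M=cm; q=M[:3,:3].T@(np.asarray(p)-M[:3,3]); return np.array([c["cx"]-c["fx"]*q[0]/q[2],c["cy"]+c["fy"]*q[1]/q[2]])
E
python3 - <<'E'
from h import *
T,S=cam("top"),cam("side")
t=cv2.imread("pics/top0.png"); s=cv2.imread("pics/side0.png")
def big(im,lo,hi,box):
    x0,y0,x1,y1=box; h=cv2.cvtColor(im,cv2.COLOR_BGR2HSV)[y0:y1,x0:x1]
    m=cv2.morphologyEx(cv2.inRange(h,lo,hi),cv2.MORPH_CLOSE,np.ones((5,5)))
    k=max(cv2.findContours(m,0,2)[0],key=cv2.contourArea); return k+np.array([[x0,y0]])
b=big(t,(12,70,100),(30,255,255),(275,175,375,250))
r=cv2.minAreaRect(b); print("board",r,[onz(T,p,.018).round(3) for p in cv2.boxPoints(r)], onz(T,r[0],.018).round(3))
b=big(s,(12,70,100),(30,255,255),(260,160,360,235)); r=cv2.minAreaRect(b); print("side c",onz(S,r[0],.018).round(3))
for n,im,C,box in(("dishT",t,T,(375,155,435,210)),("dishS",s,S,(285,120,340,160))):
    k=big(im,(0,0,165),(180,40,255),box); r=cv2.minAreaRect(k); print(n,r,onz(C,r[0],.02).round(3),[onz(C,p,.022).round(3) for p in cv2.boxPoints(r)])
a=cv2.resize(t[130:205,185:285],None,fx=5.6,fy=5.6,interpolation=2)
c=cv2.resize(s[200:290,175:270],None,fx=5,fy=5,interpolation=2)
o=np.zeros((450,800,3),np.uint8); a=cv2.resize(t[130:200,195:280],(400,int(70*400/85)),interpolation=2); c=cv2.resize(s[200:285,180:265],(400,400),interpolation=2)
o[:a.shape[0],:400]=a;o[:400,400:]=c; cv2.imwrite("pics/crop1.png",o)
E
```

```text
board ((326.2669372558594, 214.0475311279297), (77.43323516845703, 51.89290237426758), 6.911226749420166) [array([0.389, 0.042, 0.018]), array([0.549, 0.02 , 0.018]), array([ 0.517, -0.218,  0.018]), array([ 0.357, -0.195,  0.018])] [ 0.453 -0.088  0.018]
side c [ 0.456 -0.067  0.018]
dishT ((401.0, 182.0), (52.0, 54.0), 0.0) [ 0.549 -0.322  0.02 ] [array([ 0.466, -0.239,  0.022]), array([ 0.635, -0.243,  0.022]), array([ 0.633, -0.405,  0.022]), array([ 0.464, -0.4  ,  0.022])]Traceback (most recent call last):
  File "<stdin>", line 12, in <module>
  File "<stdin>", line 7, in big
ValueError: max() iterable argument is empty
```

```bash
python3 - <<'E'
from h import *
T,S=cam("top"),cam("side")
print("dish",onz(T,(405,184),.02).round(3),onz(S,(314,142),.02).round(3))
t=cv2.imread("pics/top0.png"); s=cv2.imread("pics/side0.png")
o=np.zeros((400,800,3),np.uint8); a=cv2.resize(t[130:200,195:280],(400,329),interpolation=2); c=cv2.resize(s[200:285,180:265],(400,400),interpolation=2)
o[:329,:400]=a;o[:400,400:]=c; cv2.imwrite("pics/crop1.png",o)
E
```

```text
dish [ 0.543 -0.334  0.02 ] [ 0.538 -0.325  0.02 ]
```

View pics/crop1.png

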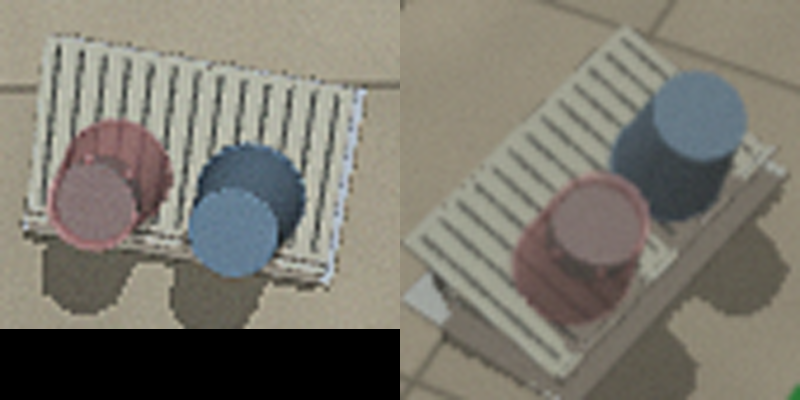

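The crop confirms pink, with the scrubber visible inside, on the white drainer. Closed ends in crop pixels: pink about (93,205) top and (600,226) side; blue (234,233) and (700,115).

```bash
python3 - <<'E'
from h import *
T,S=cam("top"),cam("side")
ft=lambda x,y:(195+x*85/400,130+y*70/329); fs=lambda x,y:(180+(x-400)*85/400,200+y*85/400)
P={}
for n,a,b in(("pink",(93,205),(600,226)),("blue",(234,233),(700,115)),("hiL",(50,37),(405,240)),("hiR",(358,88),(628,28))):
    P[n],e=tri(ray(T,ft(*a)),ray(S,fs(*b))); print(n,P[n].round(4),round(e,4))
for k in(("pink","blue"),("hiL","hiR")):
    d=P[k[0]]-P[k[1]]; print(k,np.degrees(np.arctan2(d[1],d[0])),np.linalg.norm(d))
for n,p,z in(("hiL",(50,37),.072),("hiR",(358,88),.072),("loL",(30,225),.03),("loR",(325,283),.03)): print(n,onz(T,ft(*p),z).round(3))
E
```

```text
pink [0.5705 0.2433 0.1051] 0.0019
blue [0.5517 0.1565 0.1134] 0.0007
hiL [0.6843 0.2759 0.0679] 0.0004
hiR [0.6488 0.0797 0.0621] 0.0031
('pink', 'blue') 77.8008958795506 0.08919066968467619
('hiL', 'hiR') 79.75054698030154 0.19947756087324484
hiL [0.683 0.275 0.072]
hiR [0.648 0.08  0.072]
loL [0.569 0.296 0.03 ]
loR [0.528 0.104 0.03 ]
```

```bash
cat >> h.py <<'E'
yaw=np.radians(-11); th=np.radians(24)
ax=np.array([-np.sin(th)*np.cos(yaw),-np.sin(th)*np.sin(yaw),np.cos(th)])
u=np.array([np.cos(th)*np.cos(yaw),np.cos(th)*np.sin(yaw),np.sin(th)])
def Rgrasp(): return R.from_matrix(np.stack([np.cross(u,-ax),u,-ax],1))
E
python3 - <<'E'
from h import *
s=ctrl.read_state(); d=(Rgrasp()*R.from_rotvec(s["ee_rot"]).inv()).as_rotvec()
print(d,d/12,np.degrees(np.linalg.norm(d)),ax,u)
print((np.array([.569,.243,.1155])+.08*ax-s["position"])*1000)
E
```

```text
[-0.30202721 -0.32380719  1.10076716] [-0.02516893 -0.02698393  0.0917306 ] 67.98090208802395 [-0.39926375  0.07760901  0.91354546] [ 0.89676105 -0.17431269  0.40673664]
[376.05304409 852.64008859 -41.9211199 ]
```

>>> {"method": "play_rows", "body": {"commands": [[[25,30,10],[-0.0252,-0.027,0.0917],85],[[25,30,10],[-0.0252,-0.027,0.0917],85],[[25,30,10],[-0.0252,-0.027,0.0917],85],[[25,30,10],[-0.0252,-0.027,0.0917],85],[[25,30,10],[-0.0252,-0.027,0.0917],85],[[25,30,10],[-0.0252,-0.027,0.0917],85],[[25,30,10],[-0.0252,-0.027,0.0917],85],[[25,30,10],[-0.0252,-0.027,0.0917],85]]}}

```text
time_s: 0.77
position: [0.3619, -0.3619, 0.3116]
ee_rot: [2.547, 1.399, 0.27]
force: [0.6, -1.6, 0.1]
grip_width: 0.0852
```

>>> {"method": "play_rows", "body": {"commands": [[[20,35,0],[-0.0252,-0.027,0.0917],85],[[20,35,0],[-0.0252,-0.027,0.0917],85],[[20,35,0],[-0.0252,-0.027,0.0917],85],[[20,35,0],[-0.0252,-0.027,0.0917],85],[[20,35,0],[0,0,0],85],[[20,35,0],[0,0,0],85],[[20,35,0],[0,0,0],85],[[20,35,0],[0,0,0],85]]}}

```text
time_s: 1.43
position: [0.5215, -0.082, 0.3116]
ee_rot: [2.154, 1.775, 0.38]
force: [1.1, -0.6, 0.3]
grip_width: 0.085
```

>>> {"method": "play_rows", "body": {"commands": [[[2,40,-10],[0,0,0],85],[[2,40,-10],[0,0,0],85],[[2,40,-10],[0,0,0],85],[[2,40,-10],[0,0,0],85],[[2,40,-10],[0,0,0],85],[[2,40,-10],[0,0,0],85],[[2,40,-10],[0,0,0],85],[[2,40,-10],[0,0,0],85]]}}

```text
time_s: 2.1
position: [0.537, 0.2359, 0.2308]
ee_rot: [2.155, 1.774, 0.379]
force: [0.9, -0.3, -0.2]
grip_width: 0.085
```

>>> {"method": "play_rows", "body": {"commands": [[[0,0,0],[0,0,0],85],[[0,0,0],[0,0,0],85]]}}

```text
time_s: 2.27
position: [0.5353, 0.2385, 0.2302]
ee_rot: [2.152, 1.786, 0.378]
force: [-0.2, -0.9, -0.0]
grip_width: 0.085
```

```bash
python3 - <<'E'
from h import *
s=ctrl.read_state(); im=ctrl.capture("wrist"); cv2.imwrite("pics/w1.png",im); np.save("w1.npy",np.r_[s["position"],s["ee_rot"]])
print(s["time_s"],s["position"],s["qpos"].round(2)); print((Rgrasp()*R.from_rotvec(s["ee_rot"]).inv()).as_rotvec().round(3))
C=cam("wrist",s); e=np.array([.569,.243,.1155]); print("pred end",proj(C,e),"mouth",proj(C,e-.084*ax))
E
```

```text
2.2667 [0.53530788 0.23845799 0.23018916] [ 0.1   0.33 -0.95  1.94  0.8   0.92 -1.45]
[-0.001 -0.002 -0.007]
pred end [251.83208888 190.3076792 ] mouth [256.43665517 175.55593054]
```

View pics/w1.png

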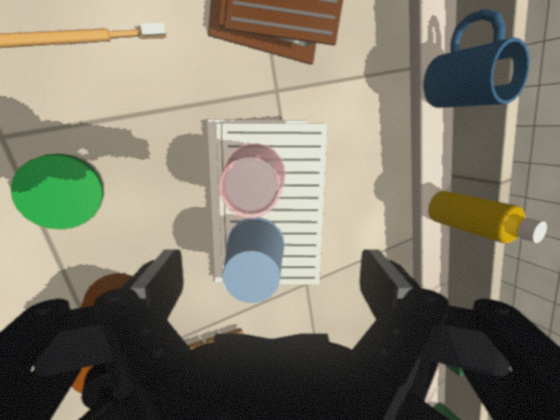

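The wrist view shows the pink closed end at about (251,187), where (252,190) was predicted. The lug and scrubber rings show through it, and the jaws straddle the slope direction. It agrees to about 3 mm, so I go down along the axis and grip.

>>> {"method": "play_rows", "body": {"commands": [[[-16,16,0],[0,0,0.007],85],[[8.5,-1.6,-19.5],[0,0,0],85],[[8.5,-1.6,-19.5],[0,0,0],85],[[8.5,-1.6,-19.5],[0,0,0],85],[[8.5,-1.6,-19.5],[0,0,0],85],[[0,0,0],[0,0,0],85],[[0,0,0],[0,0,0],85]]}}

```text
time_s: 2.9
position: [0.5553, 0.2414, 0.1534]
ee_rot: [2.152, 1.78, 0.377]
force: [-0.4, 0.1, 1.1]
grip_width: 0.0846
```

>>> {"method": "play_rows", "body": {"commands": [[[8.5,-1.6,-19.5],[0,0,0],85],[[8.5,-1.6,-19.5],[0,0,0],85],[[8.5,-1.6,-19.5],[0,0,0],85],[[8.5,-1.6,-19.5],[0,0,0],85],[[0,0,0],[0,0,0],85],[[0,0,0],[0,0,0],85]]}}

```text
time_s: 3.4
position: [0.5892, 0.237, 0.0767]
ee_rot: [2.15, 1.782, 0.38]
force: [-0.3, 0.5, 0.7]
grip_width: 0.0846
```

>>> {"method": "play_rows", "body": {"commands": [[[-1,4,-1],[0,0,0],85],[[0,0,0],[0,0,0],56],[[0,0,0],[0,0,0],50],[[0,0,0],[0,0,0],50],[[0,0,0],[0,0,0],50],[[0,0,0],[0,0,0],50],[[0,0,0],[0,0,0],50],[[0,0,0],[0,0,0],50]], "force": 60}}

```text
time_s: 4.07
position: [0.5876, 0.2428, 0.0768]
ee_rot: [2.148, 1.784, 0.384]
force: [-7.9, -0.9, 13.8]
grip_width: 0.059
```

```bash
python3 - <<'E'
from h import *
s=ctrl.read_state(); print(s["position"],s["force"],s["grip_width"],s["wrist_torque"])
E
```

```text
[0.58764455 0.24283234 0.0768237 ] [-7.88508201 -0.8560637  13.79269009] 0.05899405560622428 [-0.34605321  1.0736518  -0.30750141]
```

>>> {"method": "play_rows", "body": {"commands": [[[-3,0.6,6.9],[0,0,0],50],[[-6,1.2,13.7],[0,0,0],50],[[-6,1.2,13.7],[0,0,0],50],[[-6,1.2,13.7],[0,0,0],50],[[-4,0.8,12],[0,0,0],50],[[0,0,12],[0,0,0],50],[[0,0,12],[0.016,0.0822,0],50],[[0,0,12],[0.016,0.0822,0],50]]}}

```text
time_s: 4.73
position: [0.561, 0.2482, 0.1725]
ee_rot: [2.259, 1.884, 0.239]
force: [0.7, -0.1, -0.7]
grip_width: 0.0583
```

>>> {"method": "play_rows", "body": {"commands": [[[0,0,12],[0.016,0.0822,0],50],[[0,0,12],[0.016,0.0822,0],50],[[0,0,12],[0.016,0.0822,0],50],[[0,-10,4],[0,0,0],50],[[0,0,0],[0,0,0],50],[[0,0,0],[0,0,0],50]]}}

```text
time_s: 5.23
position: [0.5625, 0.236, 0.2103]
ee_rot: [2.417, 2.004, 0.006]
force: [-0.8, -0.2, -0.8]
grip_width: 0.0587
```

```bash
python3 - <<'E'
from h import *
s=ctrl.read_state(); print(s["position"],s["force"],s["grip_width"]); print(R.from_rotvec(s["ee_rot"]).as_matrix().round(3), s["qpos"].round(2))
w=ctrl.capture("wrist"); a=ctrl.capture("side"); b=ctrl.capture("top")
cv2.imwrite("pics/c2.png",np.hstack([cv2.resize(a[150:310,160:360],(400,320),interpolation=2),cv2.resize(w,(400,300))[:300] if 0 else cv2.copyMakeBorder(cv2.resize(w,(400,300)),0,20,0,0,0)]))
T=cam("top");print(onz(T,(348,216),.022))
E
```

```text
[0.56250147 0.23598094 0.21033978] [-0.77822286 -0.24914936 -0.7609884 ] 0.05869564172580163
[[ 0.185  0.983  0.004]
 [ 0.983 -0.185  0.001]
 [ 0.002  0.003 -1.   ]] [ 0.2   0.6  -1.    1.62  0.53  1.22 -1.1 ]
[ 0.44571405 -0.15438635  0.022     ]
```

View pics/c2.png

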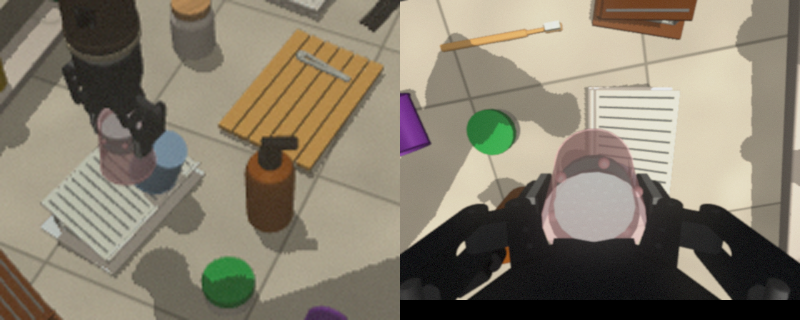

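>>> {"method": "play_rows", "body": {"commands": [[[-6,-16,0],[0,0,0],50],[[-9,-24,0],[0,0,0],50],[[-9,-24,0],[0,0,0],50],[[-9,-24,0],[0,0,0],50],[[-9,-24,0],[0,0,0],50],[[-9,-24,0],[0,0,0],50],[[-9,-24,-5],[0,0,0],50],[[-9,-24,-10],[0,0,0],50]]}}

```text
time_s: 6.05
position: [0.4934, 0.0525, 0.1961]
ee_rot: [2.415, 2.007, 0.007]
force: [0.5, -1.3, -1.3]
grip_width: 0.059
```

>>> {"method": "play_rows", "body": {"commands": [[[-9,-24,-15],[0,0,0],50],[[-9,-24,-15],[0,0,0],50],[[-9,-24,-15],[0,0,0],50],[[-6,-12,-15],[0,0,0],50],[[0,0,-15],[0,0,0],50],[[0,0,-5],[0,0,0],50],[[0,0,0],[0,0,0],50],[[0,0,0],[0,0,0],50]]}}

```text
time_s: 6.72
position: [0.4612, -0.0301, 0.1161]
ee_rot: [-2.416, -2.008, -0.006]
force: [-0.2, 0.2, -1.2]
grip_width: 0.0587
```

```bash
python3 - <<'E'
from h import *
s=ctrl.read_state(); w=ctrl.capture("wrist"); C=cam("wrist",s); Rm=R.from_rotvec(s["ee_rot"]).as_matrix()
print(s["position"],Rm[:,2])
for n,p in(("rim far",(.035,0,.041)),("rim +y",(0,.035,.041)),("end near",(-.028,0,-.043)),("end far",(.028,0,-.043))): print(n,proj(C,s["position"]+Rm@np.array(p)).round())
cv2.imwrite("pics/w3.png",w)
E
```

```text
[ 0.46120893 -0.0301439   0.11611088] [ 0.00278621  0.00262763 -0.99999267]
rim far [271. 178.]
rim +y [324. 231.]
end near [270. 366.]
end far [270. 237.]
```

View pics/w3.png

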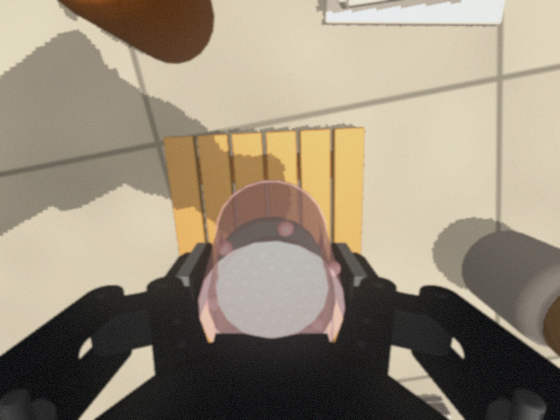

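The far rim is at (273,181), where (271,178) was predicted, so the cup is square in the grip. The board is clear beneath it and the tweezers are out of the way. I rap.

>>> {"method": "play_rows", "body": {"commands": [[[0,0,-10],[0,0,0],50],[[0,0,-13],[0,0,0],50],[[0,0,-13],[0,0,0],50],[[0,0,-13],[0,0,0],50],[[0,0,-12],[0,0,0],50]], "force": 80}}

```text
time_s: 7.18
position: [0.4626, -0.0309, 0.0554]
ee_rot: [2.416, 2.005, 0.007]
force: [-24.0, -9.6, 166.8]
grip_width: 0.0585
```

>>> {"method": "play_rows", "body": {"commands": [[[0,0,0],[0,0,0],50]]}}

```text
time_s: 7.27
position: [0.4629, -0.0305, 0.0547]
ee_rot: [2.416, 2.006, 0.009]
force: [-0.1, -0.3, -0.1]
grip_width: 0.058
```

```bash
python3 - <<'E'
from h import *
s=ctrl.read_state(); w=ctrl.capture("wrist"); C=cam("wrist",s); Rm=R.from_rotvec(s["ee_rot"]).as_matrix(); a=ctrl.capture("side")
s=ctrl.read_state(); print(s["position"],s["force"],s["grip_width"])
for n,p in(("rim far",(.035,0,.041)),("end near",(-.028,0,-.043)),("end far",(.028,0,-.043))): print(n,proj(C,s["position"]+Rm@np.array(p)).round())
cv2.imwrite("pics/w4.png",np.hstack([w[120:420,130:430],cv2.resize(a[150:270,220:340],(300,300),interpolation=2)]))
E
```

```text
[ 0.46197121 -0.03058617  0.05478823] [0.55208201 0.47302328 0.71518071] 0.05801404730956969
rim far [269. 178.]
end near [268. 367.]
end far [268. 237.]
```

View pics/w4.png

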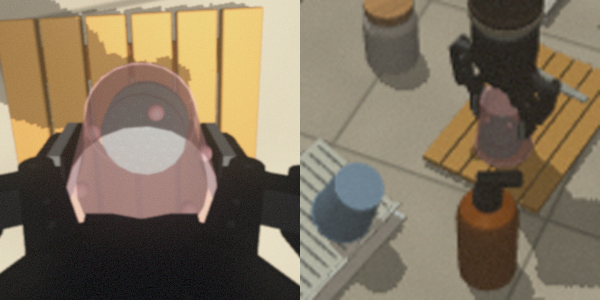

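The scrubber's bristle disc now looks 0.72 times as wide (about 82 px against 113), which puts it about 48 mm lower, so it has dropped onto the board. That rap read 167 N momentarily, above the 120 N limit. I'll keep later contacts gentler. I lift straight up.

>>> {"method": "play_rows", "body": {"commands": [[[0,0,5],[0,0,0],50],[[0,0,10],[0,0,0],50],[[0,0,15],[0,0,0],50],[[0,0,20],[0,0,0],50],[[0,0,25],[0,0,0],50],[[0,0,25],[0,0,0],50],[[0,0,25],[0,0,0],50],[[0,0,25],[0,0,0],50]], "force": 60}}

```text
time_s: 8.03
position: [0.4607, -0.031, 0.2066]
ee_rot: [-2.417, -2.006, -0.005]
force: [1.7, -0.6, 0.3]
grip_width: 0.0583
```

>>> {"method": "play_rows", "body": {"commands": [[[5,12,10],[0,0,0],50],[[9,24,0],[0,0,0],50],[[9,24,0],[0,0,0],50],[[9,24,0],[0,0,0],50],[[0,0,0],[0,0,0],50],[[0,0,0],[0,0,0],50]]}}

```text
time_s: 8.53
position: [0.4929, 0.0551, 0.2148]
ee_rot: [-2.413, -2.01, -0.006]
force: [0.1, 0.6, -1.9]
grip_width: 0.0583
```

```bash
python3 - <<'E'
from h import *
s=ctrl.read_state(); w=ctrl.capture("wrist"); C=cam("wrist",s); Rm=R.from_rotvec(s["ee_rot"]).as_matrix(); a=ctrl.capture("side"); t=ctrl.capture("top")
print(s["position"],s["force"],s["grip_width"])
for n,p in(("rim far",(.035,0,.041)),("end near",(-.028,0,-.043)),("end far",(.028,0,-.043))): print(n,proj(C,s["position"]+Rm@np.array(p)).round())
cv2.imwrite("pics/w5.png",np.hstack([w[100:400,120:420],cv2.resize(a[140:240,255:355],(300,300),interpolation=2)]))
for n,im in(("top",t),("side",a)):
    h=cv2.cvtColor(im,cv2.COLOR_BGR2HSV); m=cv2.inRange(h,(75,60,40),(105,255,255))
    for k in cv2.findContours(m,0,2)[0]:
        if cv2.contourArea(k)>15: 
            c=cv2.boundingRect(k); u=(c[0]+c[2]/2,c[1]+c[3]/2); print(n,c,cv2.contourArea(k),onz(cam(n),u,.035).round(3))
E
```

```text
[0.49291475 0.05512419 0.21484505] [ 0.11360289  0.63654529 -1.86911684] 0.058260081103930716
rim far [271. 178.]
end near [270. 366.]
end far [270. 237.]
top (235, 161, 25, 28) 393.0 [0.575 0.154 0.035]
top (189, 76, 13, 8) 22.5 [0.872 0.312 0.035]
top (171, 52, 38, 31) 471.5 [0.912 0.329 0.035]
side (96, 208, 33, 40) 799.0 [0.931 0.271 0.035]
side (292, 197, 16, 16) 184.0 [ 0.465 -0.03   0.035]
```

View pics/w5.png

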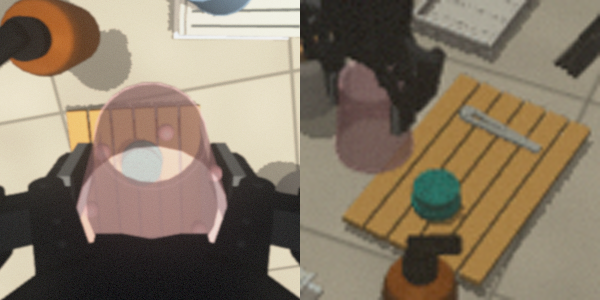

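The scrubber stands upright and alone on the board at (0.463,-0.031). The tumbler is still square in the grip. I take it back to its place.

>>> {"method": "play_rows", "body": {"commands": [[[6,15,0],[0,0,0],50],[[9.5,25,0],[0,0,0],50],[[9.5,25,0],[0,0,0],50],[[9.5,25,0],[-0.016,-0.0822,0],50],[[9.5,25,0],[-0.016,-0.0822,0],50],[[9.5,25,0],[-0.016,-0.0822,0],50],[[9.5,25,0],[-0.016,-0.0822,0],50],[[9.5,25,0],[-0.016,-0.0822,0],50]]}}

```text
time_s: 9.35
position: [0.5663, 0.2426, 0.2153]
ee_rot: [2.149, 1.779, 0.385]
force: [1.1, -0.8, -1.0]
grip_width: 0.0583
```

>>> {"method": "play_rows", "body": {"commands": [[[3,1,-15],[0,0,0],50],[[0,0,-20],[0,0,0],50],[[0,0,-20],[0,0,0],50],[[0,0,-15],[0,0,0],50],[[0,0,0],[0,0,0],50],[[0,0,0],[0,0,0],50]]}}

```text
time_s: 9.85
position: [0.5684, 0.2425, 0.1441]
ee_rot: [2.15, 1.783, 0.378]
force: [-0.5, 0.0, -0.6]
grip_width: 0.0585
```

```bash
python3 - <<'E'
from h import *
s=ctrl.read_state(); print(s["position"],s["force"]); print((R.from_rotvec([2.148,1.784,.384])*R.from_rotvec(s["ee_rot"]).inv()).as_rotvec().round(3)); print((np.array([.593,.242,.0792])-s["position"])*1000, "along ax:",(np.array([.593,.242,.0792])-s["position"])@ax*1000)
E
```

```text
[0.5684207  0.24250016 0.14412775] [-0.48848401  0.00269423 -0.6435159 ]
[ 0.002 -0.004  0.002]
[ 24.57930048  -0.50016372 -64.92775056] along ax: -69.16689237568421
```

>>> {"method": "play_rows", "body": {"commands": [[[0,3,-11],[0,0,0],50],[[4,1,-13],[0,0,0],50],[[6,-1,-12],[0,0,0],50],[[6,-1,-11],[0,0,0],50],[[4,-1,-8],[0,0,0],50],[[0,0,0],[0,0,0],50],[[0,0,0],[0,0,0],50]]}}

```text
time_s: 10.43
position: [0.5889, 0.2444, 0.0902]
ee_rot: [2.15, 1.783, 0.381]
force: [0.2, 0.5, -0.7]
grip_width: 0.0579
```

>>> {"method": "play_rows", "body": {"commands": [[[1.2,-0.2,-2.7],[0,0,0],50],[[0.8,-0.2,-1.8],[0,0,0],50],[[0.8,-0.2,-1.8],[0,0,0],50],[[0,0,0],[0,0,0],50]]}}

```text
time_s: 10.77
position: [0.5914, 0.2439, 0.0834]
ee_rot: [2.149, 1.784, 0.381]
force: [0.3, -0.4, -0.1]
grip_width: 0.058
```

Still no contact. I go on in small steps.

>>> {"method": "play_rows", "body": {"commands": [[[0.8,-0.2,-1.8],[0,0,0],50],[[0,0,0],[0,0,0],50]]}}

```text
time_s: 10.93
position: [0.5922, 0.2437, 0.0814]
ee_rot: [2.149, 1.784, 0.38]
force: [-0.1, -0.4, -0.0]
grip_width: 0.0584
```

>>> {"method": "play_rows", "body": {"commands": [[[0.6,-0.1,-1.3],[0,0,0],50],[[0,0,0],[0,0,0],50]]}}

```text
time_s: 11.1
position: [0.5928, 0.2437, 0.0801]
ee_rot: [2.149, 1.784, 0.38]
force: [-0.3, -0.2, -0.3]
grip_width: 0.058
```

>>> {"method": "play_rows", "body": {"commands": [[[0.5,-0.1,-1],[0,0,0],50],[[0,0,0],[0,0,0],50]]}}

```text
time_s: 11.27
position: [0.5933, 0.2436, 0.0791]
ee_rot: [2.149, 1.784, 0.38]
force: [0.6, 0.1, -0.4]
grip_width: 0.0585
```

>>> {"method": "play_rows", "body": {"commands": [[[0.5,-0.1,-1],[0,0,0],50],[[0,0,0],[0,0,0],50]]}}

```text
time_s: 11.43
position: [0.5938, 0.2434, 0.0781]
ee_rot: [2.149, 1.784, 0.38]
force: [0.2, -0.1, -0.0]
grip_width: 0.0581
```

>>> {"method": "play_rows", "body": {"commands": [[[0.5,-0.1,-1],[0,0,0],50],[[0,0,0],[0,0,0],50]]}}

```text
time_s: 11.6
position: [0.5943, 0.2434, 0.0771]
ee_rot: [2.149, 1.784, 0.38]
force: [-0.1, -0.3, -0.7]
grip_width: 0.058
```

>>> {"method": "play_rows", "body": {"commands": [[[0.5,-0.1,-1],[0,0,0],50],[[0,0,0],[0,0,0],50]]}}

```text
time_s: 11.77
position: [0.5947, 0.2434, 0.0765]
ee_rot: [2.149, 1.784, 0.381]
force: [-1.5, -0.5, 2.1]
grip_width: 0.0582
```

>>> {"method": "play_rows", "body": {"commands": [[[0.4,-0.1,-0.9],[0,0,0],50],[[0,0,0],[0,0,0],50],[[0,0,0],[0,0,0],62],[[0,0,0],[0,0,0],70],[[0,0,0],[0,0,0],80],[[0,0,0],[0,0,0],80],[[0,0,0],[0,0,0],80],[[0,0,0],[0,0,0],80]]}}

```text
time_s: 12.43
position: [0.5952, 0.2432, 0.0752]
ee_rot: [2.15, 1.784, 0.381]
force: [-0.5, -0.2, 0.5]
grip_width: 0.0799
```

>>> {"method": "play_rows", "body": {"commands": [[[-4,0.8,9],[0,0,0],80],[[-6,1.2,13.7],[0,0,0],80],[[-8,1.6,18.3],[0,0,0],80],[[-8,1.6,18.3],[0,0,0],80],[[-8,1.6,18.3],[0,0,0],80],[[-4,0.8,25],[0,0,0],80],[[-4,0,25],[0,0,0],80],[[0,0,20],[0,0,0],80]]}}

```text
time_s: 13.1
position: [0.552, 0.2519, 0.2254]
ee_rot: [2.147, 1.786, 0.382]
force: [-0.3, 1.1, 1.0]
grip_width: 0.08
```

>>> {"method": "play_rows", "body": {"commands": [[[0,0,0],[0,0,0],80],[[0,0,0],[0,0,0],80]]}}

```text
time_s: 13.27
position: [0.5534, 0.2512, 0.2247]
ee_rot: [2.148, 1.782, 0.384]
force: [0.6, 0.1, -0.6]
grip_width: 0.08
```

```bash
python3 - <<'E'
from h import *
s=ctrl.read_state(); w=ctrl.capture("wrist"); C=cam("wrist",s); a=ctrl.capture("side"); t=ctrl.capture("top"); print(s["position"],s["time_s"],s["grip_width"])
e=np.array([.569,.243,.1155]); print("pred pink end",proj(C,e),proj(C,e-.084*ax))
o=np.zeros((420,800,3),np.uint8); o[:300,:400]=cv2.resize(w,(400,300)); o[:400,400:]=cv2.resize(a[195:285,180:270],(400,400),interpolation=2); cv2.imwrite("pics/c6.png",o)
E
```

```text
[0.55336134 0.25119646 0.22469009] 13.2667 0.08004848630625747
pred pink end [237.02024949 210.89438551] [244.82841708 190.97042084]
```

View pics/c6.png

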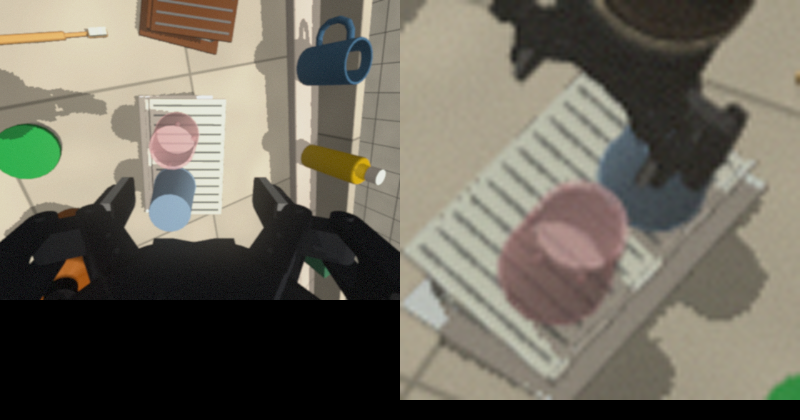

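The tumbler stands flat, leaning with the plate, about 7 mm up-slope of where it was (wrist end at (245,206), where (237,211) would be its old place). The blue one is unmoved. Next is the scrubber.

```bash
python3 - <<'E'
from h import *
s=ctrl.read_state(); a=np.radians(-94); y=np.array([np.cos(a),np.sin(a),0]); z=np.array([0,0,-1.])
G=R.from_matrix(np.stack([np.cross(y,z),y,z],1)); d=(G*R.from_rotvec(s["ee_rot"]).inv()).as_rotvec(); print(d,d/14,np.degrees(np.linalg.norm(d)),(np.array([.463,-.03,.2])-s["position"])*1000, G.as_rotvec())
E
```

```text
[ 0.36349207  0.27922122 -1.43237412] [ 0.02596372  0.01994437 -0.10231244] 86.16848284599334 [ -89.67988612 -280.29726653  -22.00877552] [ 3.13967888 -0.10964     0.        ]
```

>>> {"method": "play_rows", "body": {"commands": [[[-6.4,-20,0],[0.026,0.02,-0.1023],80],[[-6.4,-20,0],[0.026,0.02,-0.1023],80],[[-6.4,-20,0],[0.026,0.02,-0.1023],80],[[-6.4,-20,0],[0.026,0.02,-0.1023],80],[[-6.4,-20,0],[0.026,0.02,-0.1023],80],[[-6.4,-20,0],[0.026,0.02,-0.1023],80],[[-6.4,-20,0],[0.026,0.02,-0.1023],80]]}}

```text
time_s: 14.0
position: [0.5074, 0.1101, 0.2219]
ee_rot: [2.81, 0.939, 0.21]
force: [0.0, -0.8, -0.1]
grip_width: 0.0798
```

>>> {"method": "play_rows", "body": {"commands": [[[-6.4,-20,0],[0.026,0.02,-0.1023],80],[[-6.4,-20,0],[0.026,0.02,-0.1023],80],[[-6.4,-20,0],[0.026,0.02,-0.1023],80],[[-6.4,-20,0],[0.026,0.02,-0.1023],80],[[-6.4,-20,-5],[0.026,0.02,-0.1023],80],[[-6.4,-20,-10],[0.026,0.02,-0.1023],80],[[-6.4,-20,-10],[0.026,0.02,-0.1023],80]]}}

```text
time_s: 14.58
position: [0.4629, -0.03, 0.197]
ee_rot: [-3.138, 0.118, 0.002]
force: [0.4, -0.4, 0.6]
grip_width: 0.0803
```

>>> {"method": "play_rows", "body": {"commands": [[[0,0,0],[0,0,0],80],[[0,0,0],[0,0,0],80]]}}

```text
time_s: 14.75
position: [0.4625, -0.0306, 0.1965]
ee_rot: [3.139, -0.114, -0.004]
force: [0.3, 0.2, -0.6]
grip_width: 0.0806
```

```bash
python3 - <<'E'
from h import *
s=ctrl.read_state(); w=ctrl.capture("wrist"); C=cam("wrist",s); t=ctrl.capture("top"); a=ctrl.capture("side")
print(s["position"],R.from_rotvec(s["ee_rot"]).as_matrix().round(3),s["qpos"].round(2))
for n,im,cm in(("wrist",w,C),("side",a,cam("side")),("top",t,cam("top"))):
    h=cv2.cvtColor(im,cv2.COLOR_BGR2HSV); m=cv2.inRange(h,(78,60,40),(100,255,255))
    for k in cv2.findContours(m,0,2)[0]:
        if cv2.contourArea(k)>60:
            c=cv2.boundingRect(k); (x,y),r=cv2.minEnclosingCircle(k); print(n,c,cv2.contourArea(k),(x,y,r),onz(cm,(x,y),.03).round(3))
cv2.imwrite("pics/w7.png",w)
E
```

```text
[ 0.46252564 -0.03058901  0.19645244] [[ 0.997 -0.073 -0.002]
 [-0.073 -0.997  0.   ]
 [-0.002  0.    -1.   ]] [ 0.58  0.25 -0.72  1.98  0.2   0.99 -1.87]
wrist (252, 163, 45, 48) 1640.0 (273.8487854003906, 186.38536071777344, 23.824052810668945) [ 0.466 -0.033  0.03 ]
side (292, 197, 16, 16) 172.0 (299.7049560546875, 204.4254608154297, 8.123817443847656) [ 0.468 -0.036  0.03 ]
```

View pics/w7.png

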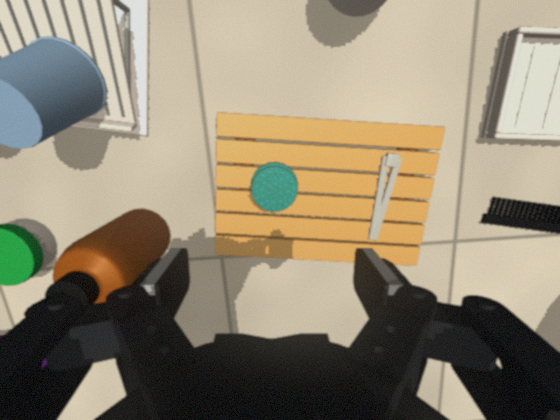

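The wrist view shows the scrubber standing at (274,187), the tweezers clear at (385,195), and the dish on the right at (530,85).

>>> {"method": "play_rows", "body": {"commands": [[[2.5,-1.5,-16],[0,0,0],80],[[0,0,-25],[0,0,0],80],[[0,0,-25],[0,0,0],80],[[0,0,-25],[0,0,0],80],[[0,0,-25],[0,0,0],80],[[0,0,-20],[0,0,0],80],[[0,0,-15],[0,0,0],80],[[0,0,0],[0,0,0],80]]}}

```text
time_s: 15.57
position: [0.4645, -0.0292, 0.0447]
ee_rot: [-3.139, 0.105, 0.005]
force: [-0.4, -0.7, -0.0]
grip_width: 0.0802
```

>>> {"method": "play_rows", "body": {"commands": [[[0,0,-12],[0,0,0],80],[[0,0,-7],[0,0,0],80],[[0,0,0],[0,0,0],80],[[0,0,0],[0,0,0],80]]}}

```text
time_s: 15.9
position: [0.4663, -0.0304, 0.0282]
ee_rot: [3.139, -0.109, 0.002]
force: [0.2, -0.5, -0.1]
grip_width: 0.0796
```

>>> {"method": "play_rows", "body": {"commands": [[[0,0,0],[0,0,0],60],[[0,0,0],[0,0,0],50],[[0,0,0],[0,0,0],40],[[0,0,0],[0,0,0],40],[[0,0,0],[0,0,0],40],[[0,0,0],[0,0,0],40],[[0,0,0],[0,0,0],40]], "force": 40}}

```text
time_s: 16.48
position: [0.4665, -0.0309, 0.0289]
ee_rot: [3.139, -0.11, 0.003]
force: [-2.8, -0.5, 7.9]
grip_width: 0.0461
```

>>> {"method": "play_rows", "body": {"commands": [[[0,0,5],[0,0,0],40],[[0,0,12],[0,0,0],40],[[0,0,20],[0,0,0],40],[[0,0,25],[0,0,0],40],[[0,0,25],[0,0,0],40],[[0,0,20],[0,0,0],40],[[3,-10,8],[0,0,0],40],[[5,-22,0],[0,0,0],40]]}}

```text
time_s: 17.15
position: [0.4754, -0.0605, 0.146]
ee_rot: [3.14, -0.104, 0.009]
force: [-0.1, -1.0, -0.5]
grip_width: 0.0456
```

>>> {"method": "play_rows", "body": {"commands": [[[5,-27,0],[0,0,0],40],[[5,-27,0],[0,0,0],40],[[5,-27,0],[0,0,0],40],[[5,-27,0],[0,0,0],40],[[5,-27,0],[0,0,0],40],[[5,-27,0],[0,0,0],40],[[5,-27,0],[0,0,0],40],[[5,-27,0],[0,0,0],40]]}}

```text
time_s: 17.82
position: [0.514, -0.2801, 0.1434]
ee_rot: [3.139, -0.11, 0.002]
force: [0.2, -0.2, -0.3]
grip_width: 0.0458
```

>>> {"method": "play_rows", "body": {"commands": [[[10,-25,0],[0,0,0],40],[[10,-20,0],[0,0,0],40],[[6,-6,0],[0,0,0],40],[[0,0,0],[0,0,0],40],[[0,0,0],[0,0,0],40]]}}

```text
time_s: 18.23
position: [0.54, -0.3284, 0.1428]
ee_rot: [-3.139, 0.109, -0.001]
force: [1.1, 0.6, -1.5]
grip_width: 0.046
```

```bash
python3 - <<'E'
from h import *
s=ctrl.read_state(); w=ctrl.capture("wrist"); C=cam("wrist",s); print(s["position"],s["grip_width"],s["force"])
h=cv2.cvtColor(w,cv2.COLOR_BGR2HSV); cv2.imwrite("pics/w8.png",w)
for c in((-.0525,-.0625),(-.0525,.0625),(.0525,.0625),(.0525,-.0625)):print(proj(C,[.541+c[0],-.33+c[1],.022]).round())
E
```

```text
[ 0.54001402 -0.32838401  0.14281695] 0.045984998362021266 [ 1.06319395  0.5705682  -1.48487247]
[343. 248.]
[213. 256.]
[198. 146.]
[342. 136.]
```

View pics/w8.png

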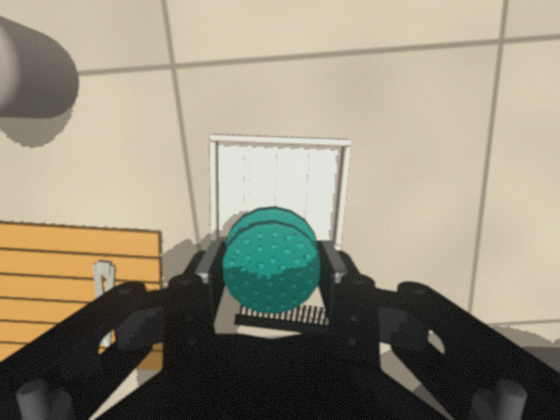

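The scrubber is held level. The dish's far rim corners are at (211,135) and (350,140), which puts its centre at about (0.544,-0.335) and its yaw at about -6°. I correct by +4, -6 mm and lower.

>>> {"method": "play_rows", "body": {"commands": [[[4,-6,-15],[0,0,0],40],[[0,0,-22],[0,0,0],40],[[0,0,-22],[0,0,0],40],[[0,0,-20],[0,0,0],40],[[0,0,-18],[0,0,0],40],[[0,0,-15],[0,0,0],40],[[0,0,-5],[0,0,0],40],[[0,0,0],[0,0,0],40]]}}

```text
time_s: 18.95
position: [0.5434, -0.3344, 0.0249]
ee_rot: [-3.139, 0.108, 0.002]
force: [-0.3, -0.5, -0.4]
grip_width: 0.046
```

>>> {"method": "play_rows", "body": {"commands": [[[0,0,-3],[0,0,0],40],[[0,0,-2],[0,0,0],40],[[0,0,0],[0,0,0],40]]}}

```text
time_s: 19.2
position: [0.5444, -0.3358, 0.0216]
ee_rot: [3.139, -0.11, 0.003]
force: [0.0, 0.6, -1.0]
grip_width: 0.0453
```

>>> {"method": "play_rows", "body": {"commands": [[[0,0,-2],[0,0,0],40],[[0,0,0],[0,0,0],40]]}}

```text
time_s: 19.37
position: [0.5442, -0.3359, 0.0192]
ee_rot: [3.139, -0.11, 0.002]
force: [-1.0, -0.2, -1.2]
grip_width: 0.0458
```

>>> {"method": "play_rows", "body": {"commands": [[[0,0,-1.5],[0,0,0],40],[[0,0,0],[0,0,0],40]]}}

```text
time_s: 19.53
position: [0.544, -0.3357, 0.0174]
ee_rot: [3.139, -0.11, 0.001]
force: [-0.5, 0.4, -0.2]
grip_width: 0.0455
```

>>> {"method": "play_rows", "body": {"commands": [[[0,0,-1],[0,0,0],40],[[0,0,0],[0,0,0],40]]}}

```text
time_s: 19.7
position: [0.5441, -0.3357, 0.017]
ee_rot: [3.139, -0.11, 0.001]
force: [-1.6, 1.0, 5.0]
grip_width: 0.0458
```

Contact came at the expected height, with 5 N up. I release and lift off.

>>> {"method": "play_rows", "body": {"commands": [[[0,0,0],[0,0,0],50],[[0,0,0],[0,0,0],56],[[0,0,0],[0,0,0],62],[[0,0,0],[0,0,0],62],[[0,0,0],[0,0,0],62],[[0,0,5],[0,0,0],62],[[0,0,10],[0,0,0],62],[[0,0,20],[0,0,0],62]]}}

```text
time_s: 20.37
position: [0.5428, -0.335, 0.0505]
ee_rot: [-3.138, 0.11, 0.003]
force: [-0.3, 0.0, 0.1]
grip_width: 0.0619
```

>>> {"method": "play_rows", "body": {"commands": [[[0,0,30],[0,0,0],62],[[0,0,30],[0,0,0],62],[[-10,0,30],[0,0,0],62],[[-20,0,20],[0,0,0],62],[[-20,0,0],[0,0,0],62],[[-20,0,0],[0,0,0],62],[[0,0,0],[0,0,0],62],[[0,0,0],[0,0,0],62]]}}

```text
time_s: 21.03
position: [0.4734, -0.3363, 0.1627]
ee_rot: [3.138, -0.112, 0.002]
force: [0.3, 0.1, -1.1]
grip_width: 0.0621
```

```bash
python3 - <<'E'
from h import *
s=ctrl.read_state(); w=ctrl.capture("wrist"); t=ctrl.capture("top"); a=ctrl.capture("side"); C=cam("wrist",s); print(s["position"],s["time_s"])
o=np.zeros((600,800,3),np.uint8); o[:300,:400]=cv2.resize(w,(400,300)); o[:300,400:]=cv2.resize(t[110:260,180:380],(400,300),interpolation=2); o[300:,:400]=cv2.resize(a[115:190,280:380],(400,300),interpolation=2); o[300:,400:]=cv2.resize(a[195:285,175:295],(400,300),interpolation=2)
cv2.imwrite("pics/c9.png",o)
e=np.array([.569,.243,.1155])
for n,p in(("old",e),("7up",e+.007*u)): print(n,proj(cam("top"),p),proj(cam("side"),p))
h=cv2.cvtColor(w,cv2.COLOR_BGR2HSV); k=max(cv2.findContours(cv2.inRange(h,(78,60,40),(100,255,255)),0,2)[0],key=cv2.contourArea); c,r=cv2.minEnclosingCircle(k); print(c,r,onz(C,c,.025))
E
```

```text
[ 0.47342199 -0.33629307  0.16270783] 21.0333
old [214.47771242 173.97570599] [222.23353712 245.78622079]
7up [214.74515876 171.6617094 ] [220.23149733 244.00029048]
(264.3844299316406, 121.03778076171875) 27.354528427124023 [ 0.54400166 -0.33458997  0.025     ]
```

View pics/c9.png

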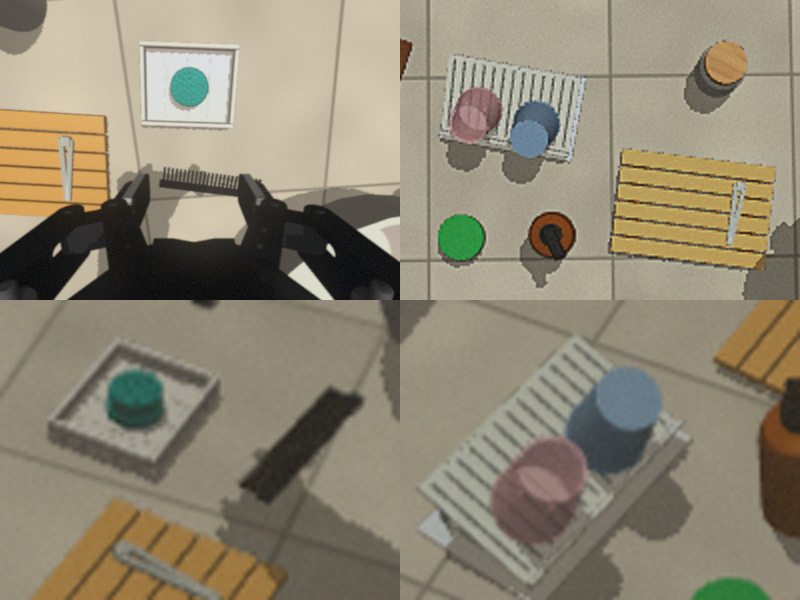

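The scrubber lies flat near the middle of the dish, at (188,87) in the wrist panel. Pink stands flat beside the unmoved blue, and the tweezers and the other things in view are where they were. I hand in.

```bash
python3 -c "
from workcell import ctrl
print(ctrl.close_job())"
```

```text
the job is handed in; nothing more can be done
None
```

The physical job is done, but the rap may have failed the run. At that contact the tool-force reading was about 169 N (167 N of it vertical) for one sample, above the 120 N wrist limit, and back to zero at the next reading. No verdict was reported, so I can't tell whether it counted.

- **Rapping:** I gripped the pink tumbler along its leaning axis, turned it square and rapped it once on the clear left part of the board at about 0.15 m/s. The scrubber dropped out and stayed standing on the board as I lifted the tumbler off. The rap also pushed the tumbler about 3.5 mm up in the grip, which I allowed for when setting it down.
- **Tumbler:** It stands mouth-down in its own place beside the blue one, about 7 mm up-slope and 4 mm sideways of where it was. It looks flat in two views, but I did not measure its tilt.
- **Scrubber:** It looks flat in the white dish, near the middle. It was measured at (0.544, -0.335), with the dish centre at about the same point.
- **Other things:** In the last pictures the blue tumbler, tweezers, bottle, jar, tub and comb look unmoved and the gripper is clear. I did not re-check the toothbrush, which the arm never went near. I handed in at about 21 s.

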